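# Clear the saw's catch tray and hold the tumbler hatch under its balance point

## Robot

A 6-joint arm with a two-finger parallel gripper is mounted at the origin on the work surface. World frame = base frame: x ahead of the robot, y to its left, z up, the work surface at z = 0. Lengths are in m, angles in rad, forces in N, time in s.
With the tool pointing down it reaches from about 0.325 to 0.9 m from the base axis. Payload 6.1 kg.
Tool frame: the origin (TCP) lies midway between the tips of the shut fingers; the grasp point (between the pads) lies 19 mm behind it; z points along the fingers, y is the line along which they close (so a half turn about z gives the same grasp; the last joint's range is limited). The gripper opens to 87 mm and grips with 3 to 60 N. Pads are 19 mm wide; open, the fingers measure 117 mm over their backs; the gripper's body (75 mm by 190 mm) begins 51 mm behind the grasp point.
Start: joints at [1.207, 0.22, 1.526, -0, 1.395, -0.126], TCP at [0.147, 0.607, 0.223] pointing down, gripper open.
Joint ranges: [-2.98, 2.98], [-0.91, 2.08], [0.09, 2.57], [-1.24, 4.39], [0.2, 2.65], [-2.68, 2.68]. Speed limits (rad/s): [2.57, 2.57, 3.01, 3.14, 3.14, 3.14].

## Interface

Orientations are given as a unit quaternion [w, x, y, z].
In Python, from station import get_obs, optics, workorder gives the robot as it stands.
- The arm moves only by the tool play_rows, never from a script. Its argument "series" is one flat list of numbers, 6 for each row, row after row: the shift along the tool's x, y, z in units of 25 mm (1.0 is 25 mm), then the turn, a rotation vector about the tool's x, y, z in units of 5 degrees (1.0 is 5 degrees). A call has 1 to 5 rows; each row is the pose to reach, as a shift and turn from the pose commanded when the call began, along the tool's axes at that moment; what a row does not reach only later rows make up. A row lasts 1/10 s, in which the tool goes at most 50 mm and 8.59 degrees, less where a joint would pass 70% of its speed; a pose out of reach is approached as far as the arm can. A call with a gripper value outside its range is refused whole. "jaw" is the opening, from 0 (shut) to 1 (fully open), set as the call begins (left out, the last holds). The fingers move at their own pace and stop on an object; the grip force is fixed at half the most. Time passes only in rows, so rows that repeat a pose let the fingers close. It gives the time, the measured TCP pose, the force, the opening and the grip force at its end, in the units of the state.
- get_obs(): the state, without advancing time (a new reading comes with each control period).
- optics.camera(name): name is "scene" or "top" or "wrist"; returns a dict with "color" (400x640x3 uint8, red, green, blue), "camera_matrix" (3x3 intrinsics, pixels), "cam_to_world" (4x4, takes a point from camera to world coordinates); the wrist camera has in their place "hand_eye" (4x4, takes a point from camera to tool coordinates, whose origin is the TCP and whose axes are the flange's). Camera axes: x right, y down, z forward; pixel columns grow to the right and rows downward; lengths in m; the calibration is good to about 2 mm. A picture is of the moment at which its call begins: read the wrist's pose just before it. There is no depth.
- workorder.close_job(): hands the job in; it is judged then, once.
Trained networks look in the newest picture that a camera, given by its name, has taken for a name from the list of things; names that differ only in an ending like _2 or _b are one class to them, and where a whole thing is asked for, a point or a joint stands for the part that bears it (a point fixed in the world has none). Each returns a list of dicts, best first, with "conf" (0 to 1); they miss things now and then, are a little off and sometimes report something else, mostly with a low value. They report only what shows in the picture. A call takes as long as a camera call. They do not tell look-alikes from the thing itself.
- optics.outline_of(camera, query): "mask" (400x640 bool, what is visible of it) and "rect" ([centre column, centre row, width, height] in pixels, round what is visible of it).
The state is a dict: "clock": time; "joint_positions": joint angles; "qvel": joint speeds; "tau": joint torques, N m; "position": TCP position; "tcp_rot": TCP orientation; "force": force on the tool from outside, world axes, zero at the start; "moment": the same for the moment, N m; "finger_gap": finger opening in m; "finger_force": force on a finger pad.
Only numpy, scipy, OpenCV 4.12 (cv2) and the standard library are available. Lean on these libraries where they do the work, as an engineer would, in place of code of your own. Each camera call takes 0.05 s, during which the arm holds its last target. There are 200 camera calls.

## Task

Get the batch ready for deburring: put both cut aluminium tubes from the saw's catch tray into the orange tote, leaving the copper remnant in the tray and everything else where it is. Then lift the tumbler's sprung hatch by its red bar clearly past its balance point, where the spring starts to carry it, without letting it fly fully open, and ease it back to just below the balance point (within 15 degrees of it, so that it would fall shut by itself). Finish while still holding it there: do not let go.

Things in the scene. Friction and masses are not known exactly. Their poses are not given: they have to be found in the camera images.
- tube_a: cut length of bright aluminium square tube, 90 x 30 x 30 mm, wall 3 mm, 90 g, lying in the catch tray; origin at the centre of its underside, x along its length, z up
- tube_b: a second tube just like tube_a, beside it in the tray, about 100 mm away (about 55 mm clear between them)
- tray: the saw's dark steel catch tray, 240 x 240 mm, 30 mm high, walls and floor 4 mm, fixed to the bench; origin at the centre of its underside, x towards the far side; it holds two tubes and a remnant
- remnant: copper-coloured square remnant standing in the far part of the tray, 22 x 22 x 30 mm; origin at the centre of its underside; it stays where it is
- tote: loose orange open tote, outside 220 (its x) x 150 (its y) x 65 mm high, walls and floor 4 mm, 0.5 kg; origin at the centre of its underside, z up; room for both tubes side by side along its x
- tumbler: deburring tumbler, a fixed blue box 210 (x) x 240 (y) x 130 mm high; origin at the centre of its underside, x away from the robot, y to the left. An aluminium hatch covers its front part, with a red bar in front. A coloured arc at its left side shows hatch angles: the green part just below the balance point, red beyond it
- hatch (a joint): angle of the hatch in rad: 0 closed (level), growing as its front edge rises; stop at 1.75. Balance point at 1.00 rad (57 degrees): below it the hatch falls shut by itself (about 1.5 N at the bar to lift it from closed, fading to zero at the balance point), above it the spring swings it open. It moves freely, with hardly any friction
- hatch_hinge (a point): middle of the hatch's hinge axis, which runs along the tumbler's y, 30 mm behind the tumbler's origin (its x = +30 mm) and 134 mm above the bench
- hatch_bar (a point): centre of the hatch's red round grip bar: 12 mm thick, along the tumbler's y, 128 mm free between its side arms, 180 mm from the hinge axis; level with it and in front when closed, 180 mm x sin(angle) above it when raised. 43 mm from its centre to the hatch's front edge and box front, free below: can be pinched from above and turns between the fingers as the hatch swings
- paste_jar: small jar, 60 mm across, 70 mm high, beyond the tote; bystander; origin at the centre of its underside
- oil_bottle: bottle, 60 mm across, 170 mm high, near the far side; bystander; origin at the centre of its underside
- screwdriver: screwdriver lying on the bench between the tray and the robot; bystander
- try_square: try square lying flat, 90 mm stock and 130 mm blade, at the robot's right; bystander; origin under the middle of the stock
Things that resemble listed ones, but are neither listed nor needed, are in the scene too. What is shaped like the tube_b but purple is not meant. Leave any turquoise look-alike of the tube_a alone.

How it is judged:
By the outcome, as a careful person would: the job done as asked, in the order asked, and still so for the second after the job is handed in, while the arm keeps its last pose, push and grip.
It also fails if it takes over 72 s, if anything falls off the work surface, if the arm or the gripper's body presses on something with over 40 N, if the wrist force passes 120 N, or if a joint passes its speed limit or range.

## Working session

There is one attempt and no reset: what is moved stays moved. The work goes in short steps, Python scripts to look and compute and a tool call to move; the robot and the scene stay as the last step left them, time stands still between calls to the robot, and variables do not carry over. Pictures are saved under pics/ and viewed, at most 10 in all, crops included, and the job is handed in when it is done.

Besides the shell and the picture viewer there is one more tool, called as name(argument=value, ...) on one line, values as JSON. play_rows: Moves the arm, as the interface text tells. Its arguments: {"type":"object","properties":{"series":{"type":"array","items":{"type":"number"}},"jaw":{"type":"number"}},"required":["series"]}

```bash
mkdir -p pics; ls; python3 - <<'E'
from station import get_obs, optics
import cv2
for n in("scene","top"):
    c=optics.camera(n); cv2.imwrite(f"pics/{n}0.png",c["color"][:,:,::-1]); print(n,c["camera_matrix"].round(1).tolist(),c["cam_to_world"].round(3).tolist())
    for q in ("tube_a","tray","remnant","tote","tumbler","hatch","hatch_bar","paste_jar","oil_bottle","screwdriver"):
        print(q,[(round(d["conf"],2),[round(float(v)) for v in d["rect"]]) for d in optics.outline_of(n,q)])
o=get_obs();print(o)
E
```

```text
pics
scene [[484.1, 0.0, 314.4], [0.0, 484.1, 202.3], [0.0, 0.0, 1.0]] [[-0.713, 0.429, -0.555, 1.366], [0.701, 0.414, -0.581, 0.781], [-0.019, -0.803, -0.596, 0.964], [0.0, 0.0, 0.0, 1.0]]
tube_a [(0.85, [488, 254, 36, 20]), (0.81, [386, 211, 25, 25]), (0.67, [388, 275, 25, 28]), (0.58, [427, 283, 28, 30])]
tray [(0.66, [405, 286, 120, 97])]
remnant [(0.55, [396, 301, 5, 12])]
tote [(0.71, [328, 227, 83, 72])]
tumbler [(0.72, [246, 189, 95, 85])]
hatch [(0.74, [255, 166, 74, 42])]
hatch_bar [(0.88, [256, 164, 78, 41]), (0.22, [427, 282, 37, 33])]
paste_jar [(0.74, [285, 273, 22, 27])]
oil_bottle [(0.67, [246, 244, 20, 53])]
screwdriver [(0.83, [447, 233, 52, 26]), (0.52, [248, 246, 23, 54])]
top [[394.3, 0.0, 314.1], [0.0, 394.3, 209.7], [0.0, 0.0, 1.0]] [[-0.021, -0.991, 0.134, 0.341], [-1.0, 0.018, -0.019, -0.067], [0.017, -0.135, -0.991, 1.545], [0.0, 0.0, 0.0, 1.0]]
tube_a [(0.69, [190, 272, 25, 18]), (0.69, [278, 152, 13, 17]), (0.59, [231, 204, 19, 21]), (0.54, [204, 218, 11, 23])]
tray [(0.72, [217, 209, 73, 70])]
remnant [(0.6, [423, 240, 32, 32]), (0.44, [209, 189, 2, 4])]

[... 287 characters left out ...]
16])]
{'clock': 1.1, 'joint_positions': array([ 1.20692003e+00,  2.20412096e-01,  1.52646106e+00,  1.72145891e-05,
        1.39474050e+00, -1.26075059e-01]), 'qvel': array([-0.0003324 ,  0.00163732,  0.00029288, -0.00106707,  0.00094563,
        0.00130125]), 'tau': array([ 1.29844793e-04, -4.94584608e+01, -3.87712061e+01,  7.00373529e-02,
        4.70366352e-02, -1.51863605e-05]), 'position': array([0.14721088, 0.60741309, 0.22255078]), 'tcp_rot': array([-1.07679150e-05,  1.18622157e-01,  9.92939466e-01, -8.13165008e-06]), 'force': array([ 0.29625076, -0.14609623, -0.28039094]), 'moment': array([-0.03165978, -0.03995818, -0.02245092]), 'finger_force': 0.0, 'finger_gap': 0.08670733757372588}
```

```bash
python3 - <<'E'
import cv2
a=cv2.imread("pics/scene0.png")[110:350,200:530];b=cv2.imread("pics/top0.png")[110:310,160:440]
cv2.imwrite("pics/s1.png",cv2.resize(a,None,fx=2.4,fy=2.4,interpolation=2));cv2.imwrite("pics/t1.png",cv2.resize(b,None,fx=2.8,fy=2.8,interpolation=2))
E
```

```text
(no output)
```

View pics/s1.png

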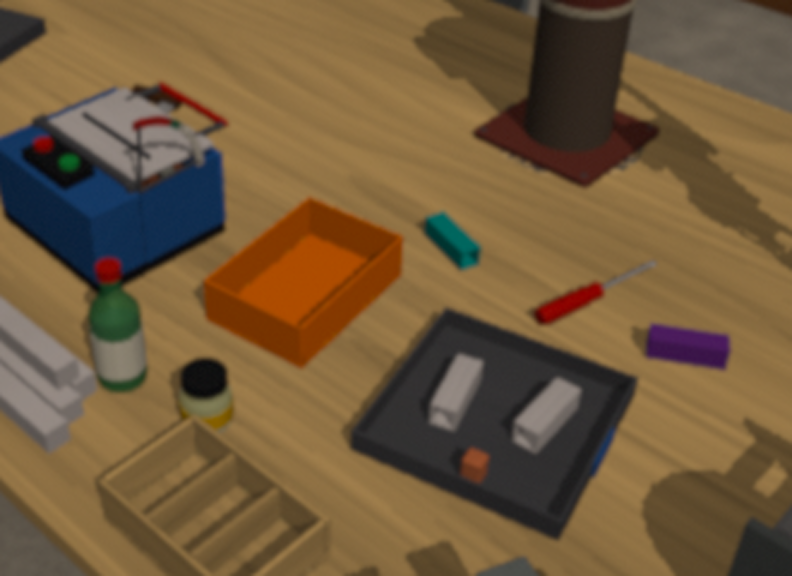

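View pics/t1.png

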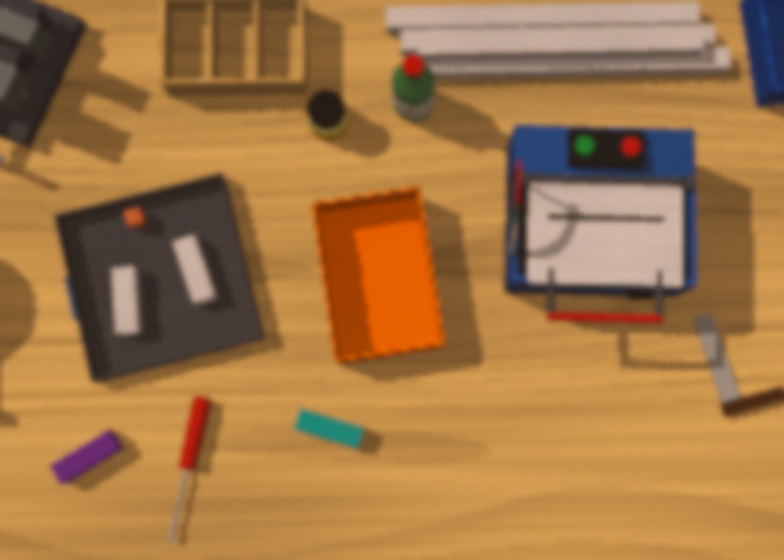

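Top crop: the two bright aluminium tubes lie in the dark tray (full-image px ~ (204,218) and (231,204); scene (427,283), (388,275)). The other two detections, turquoise at top (278,264) / scene (386,211) and purple at top (190,272) / scene (488,254), are outside the tray and are the excluded look-alikes. The remnant is at top (208,187), the tote at (296,207), and the red bar at (376,223).

```bash
cat > h.py <<'E'
import numpy as np, cv2
from scipy.optimize import minimize
from scipy.spatial.transform import Rotation as R
from station import get_obs, optics
def proj(c,P,T=None):
    T=c["cam_to_world"] if T is None else T
    q=(np.asarray(P)-T[:3,3])@T[:3,:3]; k=c["camera_matrix"]
    return np.c_[k[0,0]*q[:,0]/q[:,2]+k[0,2],k[1,1]*q[:,1]/q[:,2]+k[1,2]]
def ray(c,u,v,z,T=None):
    T=c["cam_to_world"] if T is None else T; k=c["camera_matrix"]
    d=T[:3,:3]@np.array([(u-k[0,2])/k[0,0],(v-k[1,2])/k[1,1],1]); s=(z-T[2,3])/d[2]
    return T[:3,3]+s*d
def box(x,y,yaw,L,W,z0,z1):
    p=np.array([[a*L/2,b*W/2] for a in(-1,1) for b in(-1,1)])@np.array([[np.cos(yaw),np.sin(yaw)],[-np.sin(yaw),np.cos(yaw)]])+[x,y]
    return np.r_[np.c_[p,[z0]*4],np.c_[p,[z1]*4]]
def fit(views,x0,L,W,z0,z1):
    S=4; M=[]
    for c,m in views: M.append(cv2.resize(m.astype(np.uint8),None,fx=S,fy=S,interpolation=cv2.INTER_NEAREST))
    def cost(p):
        t=0
        for (c,m),mm in zip(views,M):
            h=cv2.convexHull(((proj(c,box(*p,L,W,z0,z1))+.5)*S*16).astype(np.int32)); im=np.zeros_like(mm); cv2.fillConvexPoly(im,h,1,shift=4)
            t+=1-(im&mm).sum()/max(1,(im|mm).sum())
        return t
    best=None
    for y0 in x0[2]:
        s=np.array([x0[0],x0[1],y0]); sim=np.array([s,s+[.02,0,0],s+[0,.02,0],s+[0,0,.3]])
        r=minimize(cost,s,method="Nelder-Mead",options=dict(initial_simplex=sim,maxiter=150,xatol=1e-4,fatol=1e-4))
        if best is None or r.fun<best.fun: best=r
    return best.x.round(4),round(best.fun,3)
def rows(tgts,o=None):
    "tgts: list of (pos, R) -> rows in play units from the measured pose"
    o=o or get_obs(); q=o["tcp_rot"]; R0=R.from_quat([*q[1:],q[0]])
    for p,Rt in tgts:
        print("row",np.r_[R0.inv().apply(np.array(p)-o["position"])/.025,np.degrees((R0.inv()*(Rt if Rt is not None else R0)).as_rotvec())/5].round(2).tolist())
def down(yaw,tilt=0): # tool z down, tool y (closing) along world direction yaw+90deg -> tool x along yaw
    x=np.array([np.cos(yaw),np.sin(yaw),0]); z=np.array([0,0,-1.]); return R.from_matrix(np.c_[x,np.cross(z,x),z])
E
python3 - <<'E'
from h import *
C={n:optics.camera(n) for n in("scene","top")}
D={(n,q):optics.outline_of(n,q) for n in C for q in("tube_a","tote","tumbler","tray")}
def pick(n,q,u,v): return min(D[n,q],key=lambda d:np.hypot(d["rect"][0]-u,d["rect"][1]-v))
def go(q,s,t,zc,L,W,z0,z1,both=True):
    ds,dt=pick("scene",q,*s),pick("top",q,*t)
    p=ray(C["top"],*dt["rect"][:2],zc)
    ps=ray(C["scene"],*ds["rect"][:2],zc)
    V=[(C["scene"],ds["mask"]),(C["top"],dt["mask"])]
    print(q,p.round(3),ps.round(3),fit(V,(p[0],p[1],[0,.8,1.6,2.4]),L,W,z0,z1), fit(V[:1],(p[0],p[1],[0,.8,1.6,2.4]),L,W,z0,z1),fit(V[1:],(p[0],p[1],[0,.8,1.6,2.4]),L,W,z0,z1))
go("tube_a",(427,283),(204,218),.02,.09,.03,.004,.034)
go("tube_a",(388,275),(231,204),.02,.09,.03,.004,.034)
go("tote",(328,227),(296,207),.03,.22,.15,0,.065)
go("tray",(405,286),(217,209),.015,.24,.24,0,.03)
# red bar
for n,(u0,v0,u1,v1) in {"scene":(255,140,300,170),"top":(345,215,405,232)}.items():
    im=C[n]["color"].astype(int); m=(im[:,:,0]>110)&(im[:,:,1]<70)&(im[:,:,2]<70); k=np.zeros_like(m); k[v0:v1,u0:u1]=1; m&=k
    ys,xs=np.nonzero(m); print(n,len(xs)); 
    (cx,cy),(w,h),a=cv2.minAreaRect(np.c_[xs,ys].astype(np.float32)); pts=cv2.boxPoints(((cx,cy),(w,h),a))
    print((cx,cy),w,h,a,ray(C[n],cx,cy,.134).round(4)); 
    i=xs.argmin();j=xs.argmax(); print([ray(C[n],xs[e],ys[xs==xs[e]].mean(),.134).round(4).tolist() for e in(i,j)])
E
```

```text
tube_a [0.521 0.326 0.02 ] [0.523 0.332 0.02 ] (array([0.5297, 0.3296, 3.161 ]), np.float64(0.323)) (array([0.5277, 0.3323, 3.2285]), np.float64(0.07)) (array([0.5301, 0.3259, 3.1606]), np.float64(0.127))
tube_a [0.572 0.23  0.02 ] [0.578 0.24  0.02 ] (array([0.5702, 0.2331, 3.4352]), np.float64(0.355)) (array([0.5699, 0.2382, 3.4695]), np.float64(0.061)) (array([0.5709, 0.2315, 3.4451]), np.float64(0.071))
tote [ 0.558 -0.029  0.03 ] [ 0.559 -0.005  0.03 ] (array([ 0.5546, -0.0207,  0.134 ]), np.float64(0.1)) (array([ 0.5533, -0.0168,  0.1426]), np.float64(0.04)) (array([ 0.5553, -0.022 ,  3.2753]), np.float64(0.03))
tray [0.554 0.28  0.015] [0.578 0.3   0.015] (array([0.5607, 0.2861, 1.8115]), np.float64(0.345)) (array([0.5603, 0.2887, 1.8046]), np.float64(0.163)) (array([0.5615, 0.2828, 1.8119]), np.float64(0.157))
scene 100
(274.7696838378906, 153.1685333251953) 16.78685760498047 37.98357391357422 88.31531524658203 [ 0.4919 -0.3194  0.134 ]
[[0.567, -0.326, 0.134], [0.481, -0.2362, 0.134]]
top 163
(375.9842224121094, 222.9253387451172) 40.08363342285156 4.515422821044922 2.12109637260437 [ 0.4805 -0.3167  0.134 ]
[[0.4852, -0.2446, 0.134], [0.4788, -0.3891, 0.134]]
```

```bash
python3 - <<'E'
from h import *
rows([((.54,.28,.27),down(np.radians(190)))])
c=optics.camera("wrist"); print(c["hand_eye"].round(3).tolist(),c["camera_matrix"][0])
E
```

```text
row [-18.35, -9.03, -1.9, -0.0, -0.0, -4.73]
[[0.001, -0.968, -0.252, 0.068], [1.0, 0.0, 0.001, 0.0], [-0.001, -0.252, 0.968, -0.161], [0.0, 0.0, 0.0, 1.0]] [320.05878917   0.         319.26742638]
```

play_rows(series=[-18.3, -9.0, -1.9, 0, 0, -4.7, -18.3, -9.0, -1.9, 0, 0, -4.7, -18.3, -9.0, -1.9, 0, 0, -4.7, -18.3, -9.0, -1.9, 0, 0, -4.7, -18.3, -9.0, -1.9, 0, 0, -4.7])

```text
clock: 2.15
position: [0.3363, 0.4496, 0.2457]
tcp_rot: [0.0, -0.086, 0.996, 0.0]
force: [1.3, 0.7, 0.1]
finger_gap: 0.0875
finger_force: 0.0
```

```bash
python3 - <<'E'
from h import *
print(get_obs()["clock"]);rows([((.54,.28,.27),down(np.radians(190)))])
E
```

```text
2.15
row [-6.86, -8.08, -0.97, 0.0, 0.01, -0.02]
```

play_rows(series=[-6.9, -8.1, -1, 0, 0, 0, -6.9, -8.1, -1, 0, 0, 0, -6.9, -8.1, -1, 0, 0, 0, -6.9, -8.1, -1, 0, 0, 0, -6.9, -8.1, -1, 0, 0, 0])

```text
clock: 2.65
position: [0.528, 0.2904, 0.2692]
tcp_rot: [0.0, -0.086, 0.996, 0.0]
force: [0.4, 1.0, 0.3]
finger_gap: 0.0873
finger_force: 0.0
```

play_rows(series=[0, -0.5, 0, 0, 0, 0, 0, -0.5, 0, 0, 0, 0, 0, -0.5, 0, 0, 0, 0])

```text
clock: 2.95
position: [0.528, 0.2801, 0.2685]
tcp_rot: [-0.0, -0.086, 0.996, 0.0]
force: [-0.6, 0.1, -0.1]
finger_gap: 0.087
finger_force: 0.0
```

```bash
cat >> h.py <<'E'
def wrist():
    o=get_obs(); c=optics.camera("wrist"); q=o["tcp_rot"]; T=np.eye(4); T[:3,:3]=R.from_quat([*q[1:],q[0]]).as_matrix(); T[:3,3]=o["position"]
    c["cam_to_world"]=T@c["hand_eye"]; return o,c
E
python3 - <<'E'
from h import *
o,c=wrist(); print(o["position"]); cv2.imwrite("pics/w1.png",c["color"][:,:,::-1])
for q in("tube_a","tray","remnant","tote"):
  for d in optics.outline_of("wrist",q):
    r=d["rect"];p=ray(c,r[0],r[1],.02); print(q,round(d["conf"],2),np.round(r),p.round(3))
    if q=="tube_a": print(fit([(c,d["mask"])],(p[0],p[1],[0,.8,1.6,2.4]),.09,.03,.004,.034))
E
```

```text
[0.52801372 0.28014831 0.26847218]
tube_a 0.97 [359. 176.  36.  71.] [0.529 0.333 0.02 ]
(array([0.5292, 0.3303, 0.0627]), np.float64(0.04))
tube_a 0.91 [281. 195.  39.  70.] [0.572 0.236 0.02 ]
(array([0.5702, 0.2372, 3.4692]), np.float64(0.032))
tube_a 0.76 [438.  18.  89.  34.] [0.332 0.385 0.02 ]
(array([0.3177, 0.3812, 2.1123]), np.float64(0.023))
tube_a 0.57 [178.  10.  31.  19.] [0.375 0.089 0.02 ]
(array([0.3287, 0.092 , 2.8346]), np.float64(0.048))
tray 0.66 [315. 191. 200. 188.] [0.559 0.28  0.02 ]
tote 0.64 [ 80. 140. 156. 184.] [ 0.544 -0.024  0.02 ]
```

View pics/w1.png

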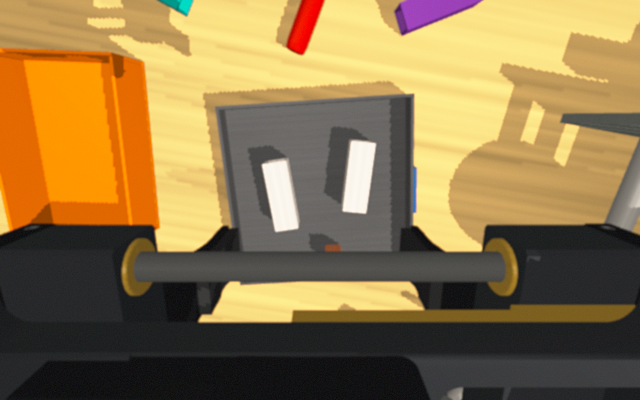

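Wrist view: two bright tubes at (359,176) and (281,195) lie in the tray. Purple at (438,18) and turquoise at (178,10) are outside it. The fits from all cameras agree within 5 mm.

```bash
python3 - <<'E'
from h import *
A=down(np.pi+.05)
rows([((.5295,.331,.09),A),((.5295,.331,.010),A)])
E
```

```text
row [-0.41, 1.96, 7.15, 0.0, 0.0, 1.43]
row [-0.41, 1.96, 10.35, 0.0, 0.0, 1.43]
```

play_rows(series=[-0.4, 2.0, 2, 0, 0, 1.4, -0.4, 2.0, 4, 0, 0, 1.4, -0.4, 2.0, 6, 0, 0, 1.4, -0.4, 2.0, 7.2, 0, 0, 1.4, -0.4, 2.0, 7.2, 0, 0, 1.4])

```text
clock: 3.7
position: [0.5237, 0.3289, 0.0805]
tcp_rot: [-0.007, -0.026, 1.0, -0.003]
force: [-1.4, -0.4, -0.6]
finger_gap: 0.0875
finger_force: 0.0
```

```bash
python3 - <<'E'
from h import *
A=down(np.pi+.05)
rows([((.5295,.331,.01),A)])
o,c=wrist(); cv2.imwrite("pics/w2.png",c["color"][:,:,::-1])
for d in optics.outline_of("wrist","tube_a"):
    r=d["rect"];p=ray(c,r[0],r[1],.02); print(round(d["conf"],2),np.round(r),p.round(3),fit([(c,d["mask"])],(p[0],p[1],[0,.8,1.6,2.4]),.09,.03,.004,.034))
E
```

```text
row [-0.28, 0.09, 2.82, -0.06, -0.16, 0.02]
0.91 [190. 260.  92. 120.] [0.567 0.233 0.02 ] (array([0.5689, 0.2377, 0.3353]), np.float64(0.549))
0.66 [321. 203.  49.  96.] [0.517 0.33  0.02 ] (array([0.5282, 0.3304, 3.2081]), np.float64(0.259))
```

play_rows(series=[-0.2, 0.05, 1.0, 0, 0, 0, -0.2, 0.05, 2.0, 0, 0, 0, -0.2, 0.05, 2.6, 0, 0, 0, -0.2, 0.05, 2.75, 0, 0, 0, -0.2, 0.05, 2.75, 0, 0, 0])

```text
clock: 4.3
position: [0.5358, 0.3325, 0.0214]
tcp_rot: [0.001, -0.025, 1.0, 0.0]
force: [-0.2, 0.2, 1.1]
finger_gap: 0.0869
finger_force: 0.0
```

play_rows(series=[0, 0, 0, 0, 0, 0, 0, 0, 0, 0, 0, 0, 0, 0, 0, 0, 0, 0, 0, 0, 0, 0, 0, 0, 0, 0, 0, 0, 0, 0], jaw=0.2)

```text
clock: 4.8
position: [0.5351, 0.3321, 0.0202]
tcp_rot: [0.0, -0.025, 1.0, 0.0]
force: [-0.3, 0.5, 0.1]
finger_gap: 0.0549
finger_force: 0.0
```

play_rows(series=[0.22, 0, 0.2, 0, 0, 0, 0.22, 0, 0.42, 0, 0, 0, 0.22, 0, 0.42, 0, 0, 0], jaw=0.6)

```text
clock: 5.1
position: [0.5282, 0.3313, 0.008]
tcp_rot: [-0.001, -0.025, 1.0, -0.001]
force: [-0.7, -0.7, -0.5]
finger_gap: 0.0521
finger_force: 0.0
```

play_rows(series=[0, 0, 0, 0, 0, 0, 0, 0, 0, 0, 0, 0, 0, 0, 0, 0, 0, 0, 0, 0, 0, 0, 0, 0, 0, 0, 0, 0, 0, 0], jaw=0)

```text
clock: 5.6
position: [0.5297, 0.3318, 0.0097]
tcp_rot: [0.0, -0.025, 1.0, 0.0]
force: [0.4, -0.8, -0.4]
finger_gap: 0.0296
finger_force: 30.0
```

play_rows(series=[0, 0, 0, 0, 0, 0, 0, 0, 0, 0, 0, 0, 0, 0, 0, 0, 0, 0])

```text
clock: 5.9
position: [0.5297, 0.3318, 0.0097]
tcp_rot: [0.0, -0.025, 1.0, 0.0]
force: [0.6, -0.2, 1.6]
finger_gap: 0.0296
finger_force: 30.0
```

play_rows(series=[0, 0, -1, 0, 0, 0, 0, 0, -2.5, 0, 0, 0, 0, 0, -4.5, 0, 0, 0, 0, 0, -4.5, 0, 0, 0])

```text
clock: 6.3
position: [0.5342, 0.3342, 0.1304]
tcp_rot: [0.006, -0.025, 1.0, 0.003]
force: [2.2, 1.4, 0.2]
finger_gap: 0.0297
finger_force: 30.0
```

```bash
python3 - <<'E'
from h import *
rows([((.5025,-.025,.12),down(np.pi+.14))])
o,c=wrist()
for d in optics.outline_of("wrist","tote"):
    r=d["rect"];p=ray(c,r[0],r[1],.03); print(round(d["conf"],2),np.round(r),p.round(3),fit([(c,d["mask"])],(.554,-.018,[.14,.1]),.22,.15,0,.065))
E
```

```text
row [1.99, -14.29, 0.32, 0.05, 0.14, -1.03]
0.88 [ 18. 182.  30.  99.] [0.535 0.084 0.03 ] (array([ 0.4828, -0.0281,  0.1437]), np.float64(0.028))
```

play_rows(series=[1.8, -14.2, 0, 0, 0, -1, 1.8, -14.2, 0, 0, 0, -1, 1.8, -14.2, 0, 0, 0, -1, 1.8, -14.2, 0, 0, 0, -1, 1.8, -14.2, 0, 0, 0, -1])

```text
clock: 6.9
position: [0.5084, 0.0808, 0.1197]
tcp_rot: [-0.002, -0.069, 0.998, 0.0]
force: [0.5, -0.7, -0.9]
finger_gap: 0.0297
finger_force: 30.0
```

play_rows(series=[0.7, -4.2, 0, 0, 0, 0, 0.7, -4.2, 0, 0, 0, 0, 0.7, -4.2, 0, 0, 0, 0, 0.7, -4.2, 0, 0, 0, 0, 0.7, -4.2, 0, 0, 0, 0])

```text
clock: 7.4
position: [0.5067, -0.0229, 0.1206]
tcp_rot: [-0.001, -0.069, 0.998, 0.001]
force: [0.7, -0.3, -1.0]
finger_gap: 0.0297
finger_force: 30.0
```

```bash
python3 - <<'E'
from h import *
rows([((.5025,-.025,.012),down(np.pi+.14))])
o,c=wrist(); cv2.imwrite("pics/w3.png",c["color"][:,:,::-1])
C=[(c,d["mask"]) for d in optics.outline_of("wrist","tote")[:1]]
for n in("scene","top"):
    k=optics.camera(n); d=optics.outline_of(n,"tote"); print(n,len(d)); 
    print(fit([(k,d[0]["mask"])],(.554,-.018,[.14]),.22,.15,0,.065))
if C: print(fit(C,(.554,-.018,[.14]),.22,.15,0,.065))
E
```

```text
row [0.17, -0.07, 4.35, 0.02, -0.03, -0.03]
scene 1
(array([ 0.5547, -0.0158,  0.1534]), np.float64(0.071))
top 1
(array([ 0.5554, -0.0229,  0.1356]), np.float64(0.734))
(array([ 0.5546, -0.018 ,  0.1379]), np.float64(0.665))
```

View pics/w3.png

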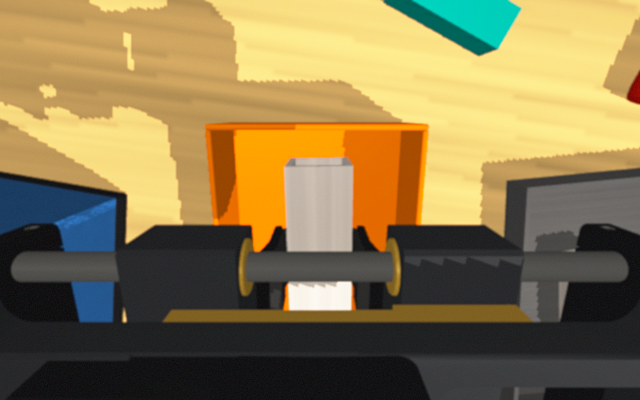

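The wrist view shows the gripped tube (318,235) centred over the tote, whose near rim spans columns 207–428. I'm lowering it now.

play_rows(series=[0.1, 0, 1.5, 0, 0, 0, 0.1, 0, 2.8, 0, 0, 0, 0.1, 0, 3.7, 0, 0, 0, 0.1, 0, 4.2, 0, 0, 0, 0.1, 0, 4.3, 0, 0, 0])

```text
clock: 8.2
position: [0.504, -0.0236, 0.0131]
tcp_rot: [-0.001, -0.069, 0.998, 0.0]
force: [-0.6, 0.3, -0.5]
finger_gap: 0.0297
finger_force: 30.0
```

play_rows(series=[0, 0, 0, 0, 0, 0, 0, 0, 0, 0, 0, 0, 0, 0, 0, 0, 0, 0, 0, 0, 0, 0, 0, 0, 0, 0, 0, 0, 0, 0], jaw=0.6)

```text
clock: 8.7
position: [0.5056, -0.0243, 0.0151]
tcp_rot: [0.001, -0.069, 0.998, -0.0]
force: [-0.3, -0.1, 1.0]
finger_gap: 0.0514
finger_force: 0.0
```

play_rows(series=[0, 0, -1.5, 0, 0, 0, 0, 0, -3, 0, 0, 0, 0, 0, -4.5, 0, 0, 0, 0, 0, -4.6, 0, 0, 0, 0, 0, -4.6, 0, 0, 0])

```text
clock: 9.2
position: [0.5062, -0.0245, 0.131]
tcp_rot: [0.002, -0.069, 0.998, -0.0]
force: [-0.5, 0.5, -0.2]
finger_gap: 0.0522
finger_force: 0.0
```

```bash
python3 - <<'E'
from h import *
rows([((.5695,.2375,.126),down(np.pi+.33))])
E
```

```text
row [-3.94, 10.03, 0.2, -0.02, 0.04, -2.21]
```

play_rows(series=[-3.9, 10.0, 0, 0, 0, -2.2, -3.9, 10.0, 0, 0, 0, -2.2, -3.9, 10.0, 0, 0, 0, -2.2, -3.9, 10.0, 0, 0, 0, -2.2, -3.9, 10.0, 0, 0, 0, -2.2], jaw=0.8)

```text
clock: 9.7
position: [0.562, 0.2206, 0.1271]
tcp_rot: [-0.002, -0.164, 0.986, -0.0]
force: [1.1, -1.5, 0.7]
finger_gap: 0.0691
finger_force: 0.0
```

play_rows(series=[0, 0.9, 0, 0, 0, 0, 0, 0.9, 0, 0, 0, 0, 0, 0.9, 0, 0, 0, 0, 0, 0.9, 0, 0, 0, 0])

```text
clock: 10.1
position: [0.5554, 0.2389, 0.1284]
tcp_rot: [-0.001, -0.164, 0.987, -0.0]
force: [-0.1, -0.7, -0.0]
finger_gap: 0.07
finger_force: 0.0
```

```bash
python3 - <<'E'
from h import *
rows([((.5695,.2375,.01),down(np.pi+.33))])
o,c=wrist(); cv2.imwrite("pics/w4.png",c["color"][:,:,::-1])
for d in optics.outline_of("wrist","tube_b"):
    r=d["rect"];p=ray(c,r[0],r[1],.02); print(round(d["conf"],2),np.round(r),p.round(3),fit([(c,d["mask"])],(p[0],p[1],[0,.8,1.6,2.4]),.09,.03,.004,.034))
E
```

```text
row [-0.52, -0.23, 4.73, -0.0, -0.02, -0.02]
0.87 [30. 46. 58. 90.] [ 0.515 -0.013  0.02 ] (array([ 0.5037, -0.0238,  0.1637]), np.float64(0.012))
0.56 [311. 203.  40.  97.] [0.565 0.234 0.02 ] (array([0.5697, 0.2364, 0.3386]), np.float64(0.139))
```

play_rows(series=[-0.5, -0.25, 1, 0, 0, 0, -0.5, -0.25, 2.5, 0, 0, 0, -0.5, -0.25, 3.8, 0, 0, 0, -0.5, -0.25, 4.6, 0, 0, 0, -0.5, -0.25, 4.7, 0, 0, 0])

```text
clock: 10.7
position: [0.5672, 0.2364, 0.0085]
tcp_rot: [-0.003, -0.163, 0.987, -0.0]
force: [-0.1, 0.5, -0.8]
finger_gap: 0.0695
finger_force: 0.0
```

play_rows(series=[0, 0, 0, 0, 0, 0, 0, 0, 0, 0, 0, 0])

```text
clock: 10.9
position: [0.5713, 0.2383, 0.0138]
tcp_rot: [0.001, -0.164, 0.987, 0.0]
force: [-1.1, 0.1, -0.1]
finger_gap: 0.0699
finger_force: 0.0
```

play_rows(series=[0, 0, 0.15, 0, 0, 0, 0, 0, 0.15, 0, 0, 0, 0, 0, 0.15, 0, 0, 0, 0, 0, 0.15, 0, 0, 0, 0, 0, 0.15, 0, 0, 0], jaw=0)

```text
clock: 11.4
position: [0.5699, 0.2385, 0.0084]
tcp_rot: [0.0, -0.164, 0.986, 0.0]
force: [0.1, 0.5, 0.1]
finger_gap: 0.0378
finger_force: 0.0
```

play_rows(series=[0, 0, 0, 0, 0, 0, 0, 0, 0, 0, 0, 0, 0, 0, 0, 0, 0, 0, 0, 0, 0, 0, 0, 0])

```text
clock: 11.8
position: [0.5698, 0.2384, 0.0083]
tcp_rot: [0.0, -0.164, 0.986, -0.0]
force: [0.6, -0.1, 1.2]
finger_gap: 0.0297
finger_force: 30.0
```

play_rows(series=[0, 0, -1, 0, 0, 0, 0, 0, -2.5, 0, 0, 0, 0, 0, -4, 0, 0, 0, 0, 0, -4.5, 0, 0, 0, 0, 0, -4.5, 0, 0, 0])

```text
clock: 12.3
position: [0.5714, 0.2389, 0.1231]
tcp_rot: [0.002, -0.164, 0.986, 0.0]
force: [-0.6, -0.9, -1.3]
finger_gap: 0.0297
finger_force: 30.0
```

```bash
python3 - <<'E'
from h import *
rows([((.6055,-.0105,.12),down(np.pi+.14))])
E
```

```text
row [1.94, -9.88, 0.12, 0.0, 0.06, 2.17]
```

play_rows(series=[1.9, -9.9, 0, 0, 0, 2.15, 1.9, -9.9, 0, 0, 0, 2.15, 1.9, -9.9, 0, 0, 0, 2.15, 1.9, -9.9, 0, 0, 0, 2.15, 1.9, -9.9, 0, 0, 0, 2.15])

```text
clock: 12.8
position: [0.6028, -0.0108, 0.1176]
tcp_rot: [-0.002, -0.071, 0.997, 0.001]
force: [1.0, 0.7, -0.9]
finger_gap: 0.0297
finger_force: 30.0
```

play_rows(series=[0, -0.3, 0, 0, 0, 0, 0, -0.3, 0, 0, 0, 0, 0, -0.3, 0, 0, 0, 0])

```text
clock: 13.1
position: [0.6044, -0.0155, 0.1188]
tcp_rot: [-0.001, -0.071, 0.997, 0.001]
force: [0.2, 1.0, -0.1]
finger_gap: 0.0298
finger_force: 30.0
```

```bash
python3 - <<'E'
from h import *
rows([((.6055,-.0105,.013),down(np.pi+.14))])
E
```

```text
row [-0.08, 0.19, 4.23, 0.02, -0.03, 0.02]
```

play_rows(series=[-0.1, 0.2, 1.3, 0, 0, 0, -0.1, 0.2, 2.6, 0, 0, 0, -0.1, 0.2, 3.6, 0, 0, 0, -0.1, 0.2, 4.1, 0, 0, 0, -0.1, 0.2, 4.2, 0, 0, 0])

```text
clock: 13.6
position: [0.6055, -0.0094, 0.0135]
tcp_rot: [-0.002, -0.072, 0.997, 0.001]
force: [-0.0, 0.3, -0.7]
finger_gap: 0.03
finger_force: 30.0
```

play_rows(series=[0, 0, 0, 0, 0, 0, 0, 0, 0, 0, 0, 0, 0, 0, 0, 0, 0, 0, 0, 0, 0, 0, 0, 0, 0, 0, 0, 0, 0, 0], jaw=0.5)

```text
clock: 14.1
position: [0.608, -0.0115, 0.0166]
tcp_rot: [0.001, -0.071, 0.997, -0.0]
force: [-1.0, 0.0, 0.8]
finger_gap: 0.0432
finger_force: 0.0
```

play_rows(series=[0, 0, -2, 0, 0, 0, 0, 0, -4, 0, 0, 0, 0, 0, -6, 0, 0, 0, 0, 0, -8, 0, 0, 0, 0, 0, -9, 0, 0, 0])

```text
clock: 14.6
position: [0.6095, -0.0117, 0.2471]
tcp_rot: [0.004, -0.071, 0.997, -0.001]
force: [1.1, 0.1, 0.4]
finger_gap: 0.0436
finger_force: 0.0
```

```bash
python3 - <<'E'
from h import *
# bar centre guess from top; first hover: TCP 0.32 high, set back so the wrist camera sees it
rows([((.44,-.31,.26),down(np.radians(87.5)))])
o,c=wrist()
for d in optics.outline_of("wrist","tube_b"):
    r=d["rect"];p=ray(c,r[0],r[1],.02); print(round(d["conf"],2),np.round(r),p.round(3),fit([(c,d["mask"])],(p[0],p[1],[0,.8,1.6,2.4]),.09,.03,.004,.034))
E
```

```text
row [8.39, -10.86, -0.56, 0.06, 0.09, 20.12]
0.91 [324.  75.  28.  87.] [ 0.501 -0.022  0.02 ] (array([ 0.5041, -0.0239,  0.1656]), np.float64(0.037))
0.9 [323. 167.  27.  70.] [ 0.606 -0.008  0.02 ] (array([ 0.6069, -0.0098,  0.1545]), np.float64(0.057))
```

play_rows(series=[6.5, -11.5, -1, 0, 0, 20.1, 6.5, -11.5, -1, 0, 0, 20.1, 6.5, -11.5, -1, 0, 0, 20.1, 6.5, -11.5, -1, 0, 0, 20.1, 6.5, -11.5, -1, 0, 0, 20.1])

```text
clock: 15.2
position: [0.5151, -0.2448, 0.2584]
tcp_rot: [-0.001, 0.302, 0.953, 0.0]
force: [0.9, -0.6, -0.6]
finger_gap: 0.0438
finger_force: 0.0
```

```bash
python3 - <<'E'
from h import *
rows([((.475,-.31,.28),down(np.radians(87.5)))])
E
```

```text
row [-0.19, -3.06, -0.86, -0.01, -0.02, 11.46]
```

play_rows(series=[-0.2, -3, -0.9, 0, 0, 11.5, -0.2, -3, -0.9, 0, 0, 11.5, -0.2, -3, -0.9, 0, 0, 11.5, -0.2, -3, -0.9, 0, 0, 11.5, -0.2, -3, -0.9, 0, 0, 11.5])

```text
clock: 15.7
position: [0.4771, -0.3081, 0.2806]
tcp_rot: [-0.001, 0.631, 0.776, 0.0]
force: [-0.4, 0.1, 0.7]
finger_gap: 0.0436
finger_force: 0.0
```

play_rows(series=[0, 0, 0, 0, 0, 2.9, 0, 0, 0, 0, 0, 2.9, 0, 0, 0, 0, 0, 2.9, 0, 0, 0, 0, 0, 2.9])

```text
clock: 16.1
position: [0.4775, -0.3077, 0.2811]
tcp_rot: [-0.001, 0.72, 0.694, -0.0]
force: [0.1, -0.1, -0.3]
finger_gap: 0.0435
finger_force: 0.0
```

```bash
python3 - <<'E'
from h import *
o,c=wrist(); print(o["position"],o["tcp_rot"].round(3)); cv2.imwrite("pics/w5.png",c["color"][:,:,::-1])
print([(round(d["conf"],2),np.round(d["rect"]).tolist()) for d in optics.outline_of("wrist","hatch_bar")])
im=c["color"].astype(int); m=((im[:,:,0]>90)&(im[:,:,1]<60)&(im[:,:,2]<60)).astype(np.uint8)
n,l,s,ce=cv2.connectedComponentsWithStats(m)
for i in range(1,n):
    if s[i,4]>150:
        ys,xs=np.nonzero(l==i); r=cv2.minAreaRect(np.c_[xs,ys].astype(np.float32)); b=cv2.boxPoints(r); b=b[b[:,1].argsort()]
        print(s[i],r,ray(c,*r[0],.134).round(4),ray(c,*b[:2].mean(0),.134).round(4),ray(c,*b[2:].mean(0),.134).round(4))
t=optics.camera("top"); 
for d in optics.outline_of("top","tumbler")[:1]: print("tumbler",fit([(t,d["mask"])],(.59,-.31,[0,.05]),.21,.24,0,.13))
s=optics.camera("scene")
for d in optics.outline_of("scene","tumbler")[:1]: print("tumbler",fit([(s,d["mask"])],(.59,-.31,[0,.05]),.21,.24,0,.13))
E
```

```text
[ 0.47754768 -0.30768224  0.2811175 ] [-0.001  0.72   0.694 -0.   ]
[(0.95, [422.0, 168.0, 215.0, 168.0])]
[522  28 105  14 928] ((573.9885864257812, 34.19663619995117), (10.410218238830566, 104.41841125488281), 87.82526397705078) [ 0.7078 -0.179   0.134 ] [ 0.7069 -0.1748  0.134 ] [ 0.7086 -0.1832  0.134 ]
[ 317  113   12  139 1406] ((322.5, 182.0), (11.0, 138.0), 0.0) [ 0.482  -0.3033  0.134 ] [ 0.4843 -0.2378  0.134 ] [ 0.4795 -0.3764  0.134 ]
[538 213  31  28 677] ((553.1000366210938, 226.80003356933594), (29.516094207763672, 27.280029296875), 26.56505012512207) [ 0.7154 -0.3586  0.134 ] [ 0.7197 -0.3457  0.134 ] [ 0.711  -0.3717  0.134 ]
tumbler (array([ 0.6341, -0.3207, -0.0182]), np.float64(0.305))
tumbler (array([ 0.6255, -0.3194, -0.0431]), np.float64(0.077))
```

View pics/w5.png

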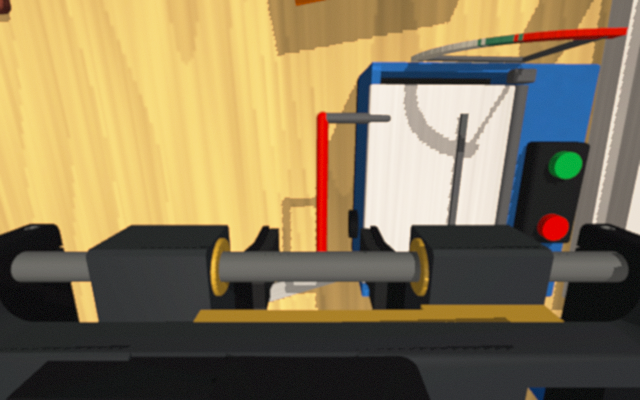

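The wrist view shows the red bar running down column 322 (rows 113–250), parallel to the tool x axis and between the fingers. There's free space between the bar and the hatch edge at column 360.

play_rows(series=[-0.2, 0.18, 1.5, 0, 0, 0, -0.2, 0.18, 3, 0, 0, 0, -0.2, 0.18, 4.2, 0, 0, 0, -0.2, 0.18, 4.6, 0, 0, 0, -0.2, 0.18, 4.6, 0, 0, 0])

```text
clock: 16.9
position: [0.4814, -0.3124, 0.1656]
tcp_rot: [-0.002, 0.721, 0.693, -0.0]
force: [-0.7, 0.4, 0.3]
finger_gap: 0.0437
finger_force: 0.0
```

```bash
python3 - <<'E'
from h import *
o,c=wrist(); print(o["position"])
im=c["color"].astype(int); m=((im[:,:,0]>90)&(im[:,:,1]<60)&(im[:,:,2]<60)).astype(np.uint8)
n,l,s,ce=cv2.connectedComponentsWithStats(m)
for i in range(1,n):
    if s[i,4]>300:
        ys,xs=np.nonzero(l==i); r=cv2.minAreaRect(np.c_[xs,ys].astype(np.float32)); b=cv2.boxPoints(r); b=b[b[:,1].argsort()]
        print(s[i],r[1:],ray(c,*b[:2].mean(0),.134).round(4),ray(c,*b[2:].mean(0),.134).round(4))
rows([((.482,-.312,.115),None)])
E
```

```text
[ 0.48136117 -0.31237515  0.16558173]
[ 308  102   19  150 2569] ((17.999996185302734, 148.99996948242188), 0.0) [ 0.4841 -0.2369  0.134 ] [ 0.4802 -0.3297  0.134 ]
[309 281  16  28 441] ((27.0, 15.0), 90.0) [ 0.479  -0.3513  0.134 ] [ 0.4781 -0.3717  0.134 ]
row [0.05, -0.02, 2.1, 0.0, 0.0, 0.0]
```

play_rows(series=[0, 0, 0.8, 0, 0, 0, 0, 0, 1.6, 0, 0, 0, 0, 0, 2.05, 0, 0, 0, 0, 0, 2.05, 0, 0, 0])

```text
clock: 17.35
position: [0.4821, -0.313, 0.1158]
tcp_rot: [-0.0, 0.721, 0.693, -0.0]
force: [-0.6, -0.6, 0.1]
finger_gap: 0.0436
finger_force: 0.0
```

play_rows(series=[0, 0, 0, 0, 0, 0, 0, 0, 0, 0, 0, 0, 0, 0, 0, 0, 0, 0, 0, 0, 0, 0, 0, 0, 0, 0, 0, 0, 0, 0], jaw=0)

```text
clock: 17.85
position: [0.4794, -0.3132, 0.1157]
tcp_rot: [-0.002, 0.721, 0.693, -0.002]
force: [-19.9, -0.7, 7.6]
finger_gap: 0.0115
finger_force: 10.4
```

play_rows(series=[0, 0, 0, 0, 0, 0, 0, 0, 0, 0, 0, 0, 0, 0, 0, 0, 0, 0])

```text
clock: 18.15
position: [0.4794, -0.3132, 0.1158]
tcp_rot: [-0.002, 0.721, 0.693, -0.002]
force: [-11.6, 0.2, 5.8]
finger_gap: 0.0111
finger_force: 30.0
```

```bash
python3 - <<'E'
from h import *
o=get_obs(); print(o["position"],o["force"],o["finger_gap"])
psi=-.038; r=.18
q=o["tcp_rot"];R0=R.from_quat([*q[1:],q[0]])
for a in np.arange(.1,1.26,.1):
    d=np.array([r*(1-np.cos(a))*np.cos(psi),r*(1-np.cos(a))*np.sin(psi),r*np.sin(a)])
    print(round(a,2),(R0.inv().apply(d)/.025).round(2))
E
```

```text
[ 0.47938363 -0.31317606  0.11580156] [-11.59751235   0.22392857   5.78862151] 0.011143953598243519
0.1 [ 0.    0.03 -0.72]
0.2 [ 0.    0.13 -1.43]
0.3 [ 0.    0.31 -2.13]
0.4 [ 0.    0.55 -2.81]
0.5 [ 0.    0.86 -3.46]
0.6 [ 0.01  1.23 -4.07]
0.7 [ 0.01  1.67 -4.65]
0.8 [ 0.01  2.15 -5.18]
0.9 [ 0.01  2.69 -5.66]
1.0 [ 0.01  3.27 -6.08]
1.1 [ 0.01  3.9  -6.44]
1.2 [ 0.02  4.55 -6.74]
```

play_rows(series=[0, -0.09, -0.36, 0, 0, 0, 0, -0.07, -0.72, 0, 0, 0, 0, 0, -1.22, 0, 0, 0, 0, 0.1, -1.71, 0, 0, 0, 0, 0.21, -2.13, 0, 0, 0])

```text
clock: 18.65
position: [0.4873, -0.3135, 0.1706]
tcp_rot: [-0.0, 0.721, 0.693, -0.0]
force: [-3.0, -3.6, -2.4]
finger_gap: 0.0107
finger_force: 30.0
```

play_rows(series=[0, 0, 0, 0, 0, 0, 0, 0, 0, 0, 0, 0])

```text
clock: 18.85
position: [0.4872, -0.3135, 0.1703]
tcp_rot: [-0.0, 0.721, 0.693, -0.001]
force: [-4.8, -2.6, -0.5]
finger_gap: 0.0109
finger_force: 30.0
```

play_rows(series=[0, 0.18, -0.54, 0, 0, 0, 0, 0.42, -1.07, 0, 0, 0, 0, 0.7, -1.57, 0, 0, 0, 0, 1.01, -2.06, 0, 0, 0, 0, 1.36, -2.51, 0, 0, 0])

```text
clock: 19.35
position: [0.5199, -0.315, 0.2338]
tcp_rot: [-0.001, 0.721, 0.693, -0.002]
force: [-9.8, -1.4, 4.4]
finger_gap: 0.0107
finger_force: 30.0
```

play_rows(series=[0, 0, 0, 0, 0, 0, 0, 0, 0, 0, 0, 0])

```text
clock: 19.55
position: [0.5204, -0.3151, 0.2345]
tcp_rot: [-0.0, 0.721, 0.693, -0.001]
force: [-11.2, -0.3, 7.8]
finger_gap: 0.0109
finger_force: 30.0
```

```bash
python3 - <<'E'
from h import *
o,c=wrist(); print(o["position"],o["force"],o["finger_gap"])
print("angle", np.arctan2(o["position"][2]-.1157,.6594-o["position"][0]),np.hypot(o["position"][2]-.1157,.6594-o["position"][0]))
c=optics.camera("scene"); cv2.imwrite("pics/s2.png",cv2.resize(c["color"][90:250,180:360,::-1],None,fx=4,fy=3.6,interpolation=2))
E
```

```text
[ 0.52042689 -0.31506404  0.23453192] [-11.17946722  -0.26151978   7.81164488] 0.010883049256242684
angle 0.7074308545805406 0.18285117497570658
```

View pics/s2.png

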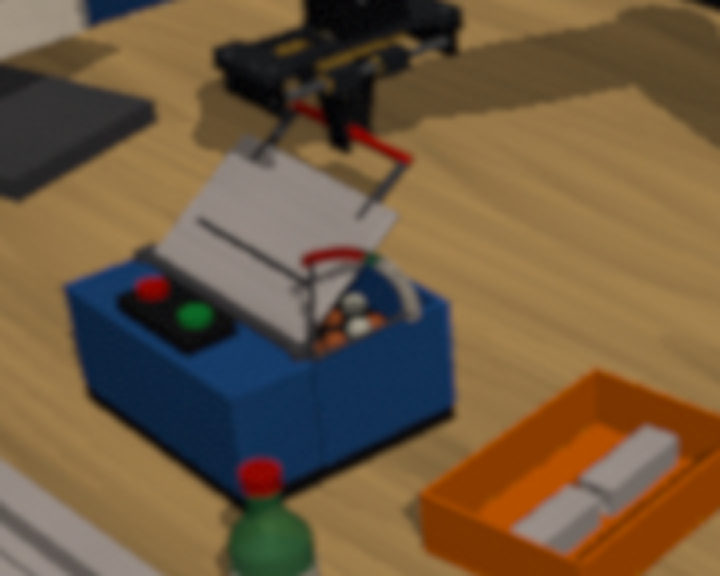

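The scene view shows the hatch raised about 0.7 rad, with the bar (350,130) held between the fingers and the pointer still short of the green band. Both tubes are in the tote (555,515 and 630,465).

play_rows(series=[0, 0.16, -0.33, 0, 0, 0, 0, 0.41, -0.59, 0, 0, 0, 0, 0.67, -0.83, 0, 0, 0, 0, 0.95, -1.06, 0, 0, 0, 0, 1.24, -1.28, 0, 0, 0])

```text
clock: 20.15
position: [0.5526, -0.3165, 0.2662]
tcp_rot: [0.001, 0.721, 0.693, -0.001]
force: [-5.0, -3.3, 4.5]
finger_gap: 0.0108
finger_force: 30.0
```

play_rows(series=[0, 0, 0, 0, 0, 0, 0, 0, 0, 0, 0, 0])

```text
clock: 20.35
position: [0.5528, -0.3165, 0.2663]
tcp_rot: [0.001, 0.721, 0.693, -0.0]
force: [-6.3, -4.0, 6.8]
finger_gap: 0.0109
finger_force: 30.0
```

play_rows(series=[0, 0.28, -0.23, 0, 0, 0, 0, 0.58, -0.44, 0, 0, 0, 0, 0.9, -0.62, 0, 0, 0, 0, 1.23, -0.78, 0, 0, 0, 0, 1.56, -0.92, 0, 0, 0])

```text
clock: 20.85
position: [0.5922, -0.3182, 0.2882]
tcp_rot: [0.001, 0.721, 0.693, -0.0]
force: [-1.6, -5.3, 2.4]
finger_gap: 0.0109
finger_force: 30.0
```

play_rows(series=[0, 0, 0, 0, 0, 0, 0, 0, 0, 0, 0, 0])

```text
clock: 21.05
position: [0.5924, -0.3182, 0.2882]
tcp_rot: [0.001, 0.721, 0.693, 0.0]
force: [-1.7, -5.0, 1.7]
finger_gap: 0.0108
finger_force: 30.0
```

```bash
python3 - <<'E'
from h import *
o=get_obs(); print(o["position"],o["force"],np.arctan2(o["position"][2]-.1157,.6594-o["position"][0]))
c=optics.camera("scene"); cv2.imwrite("pics/s3.png",cv2.resize(c["color"][90:200,190:300,::-1],None,fx=5,fy=5,interpolation=2))
E
```

```text
[ 0.59244535 -0.31821129  0.28819418] [-1.70151795 -5.03457123  1.67009801] 1.200541835119153
```

View pics/s3.png

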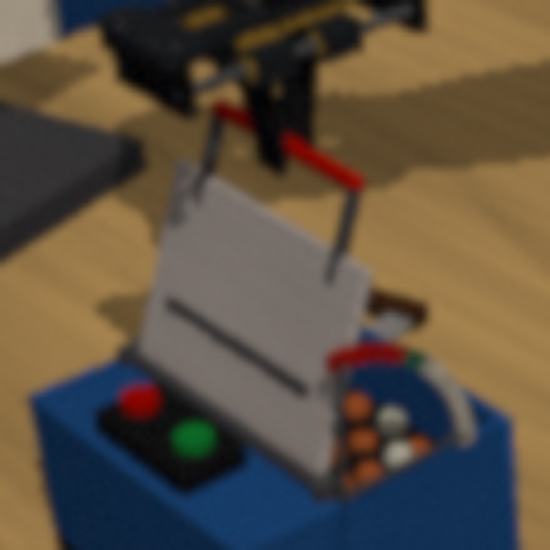

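The scene crop shows the hatch about 1.2 rad up, with its edge at the red part of the arc (370,355). It's past balance and still gripped, so I'm easing it back.

play_rows(series=[0, -0.33, 0.14, 0, 0, 0, 0, -0.66, 0.3, 0, 0, 0, 0, -0.98, 0.48, 0, 0, 0, 0, -1.28, 0.69, 0, 0, 0, 0, -1.56, 0.92, 0, 0, 0])

```text
clock: 21.6
position: [0.5517, -0.3162, 0.2644]
tcp_rot: [0.0, 0.721, 0.693, -0.0]
force: [-3.8, -4.6, 5.8]
finger_gap: 0.0109
finger_force: 30.0
```

play_rows(series=[0, -0.12, 0.08, 0, 0, 0, 0, -0.24, 0.17, 0, 0, 0, 0, -0.35, 0.26, 0, 0, 0, 0, -0.45, 0.35, 0, 0, 0, 0, -0.45, 0.35, 0, 0, 0])

```text
clock: 22.1
position: [0.5402, -0.3156, 0.2546]
tcp_rot: [-0.0, 0.721, 0.693, -0.0]
force: [-1.3, -4.8, 1.9]
finger_gap: 0.0112
finger_force: 30.0
```

play_rows(series=[0, 0, 0, 0, 0, 0, 0, 0, 0, 0, 0, 0, 0, 0, 0, 0, 0, 0])

```text
clock: 22.4
position: [0.5405, -0.3157, 0.2548]
tcp_rot: [-0.0, 0.721, 0.693, -0.0]
force: [-1.2, -5.7, 2.3]
finger_gap: 0.0109
finger_force: 30.0
```

```bash
python3 - <<'E'
from h import *
o=get_obs(); print(o["position"],o["force"],o["qvel"].round(3),np.arctan2(o["position"][2]-.1157,.6594-o["position"][0]))
c=optics.camera("scene"); a=cv2.resize(c["color"][90:200,190:300,::-1],None,fx=5,fy=5,interpolation=2)
t=optics.camera("top"); b=cv2.resize(t["color"][150:260,180:330,::-1],None,fx=1.66,fy=1.66,interpolation=2)
im=np.zeros((550,800,3),np.uint8); im[:,:550]=a; im[:b.shape[0],551:551+b.shape[1]]=b[:,:249]; cv2.imwrite("pics/s4.png",im)
E
```

```text
[ 0.54048663 -0.31565463  0.25480644] [-1.19965001 -5.74175308  2.29176264] [-0.001  0.002 -0.002 -0.002  0.001  0.001] 0.8635006865288373
```

View pics/s4.png

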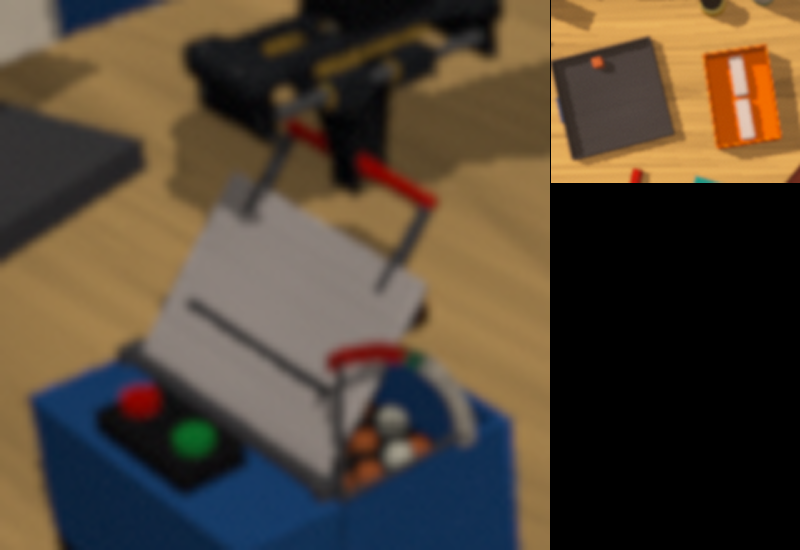

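The image shows the hatch held at about 0.86–0.89 rad, which is in the green band (0.74–1.0). Both tubes are in the tote and the remnant is still in the tray.

```bash
python3 -c "
from station import workorder; print(workorder.close_job())"
```

```text
the job is handed in; nothing more can be done
None
```

I put both aluminium tubes in the tote and left the copper remnant in the tray. I then lifted the hatch to about 1.2 rad, eased it back to about 0.87 rad (balance point 1.00), and handed the job in still gripping the bar, at about 22 s on the clock; no verdict came back.

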